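# Shut, pin and squeeze a glass-blowing mould

### The job

Get the hinged blow mould ready for the next gather: lift the handled steel pot off the mould's base plate and set it upright on the bench, without dropping it, then swing the mould's open half fully shut and push the locking pin from its wooden rest all the way home, down through the aligned lug holes. Then squeeze the two halves firmly together between the gripper's fingers, one finger on the outer face of each half, and finish while still holding that squeeze: do not let go. Leave the jar of rods, the dark block and the paddle where they are.

Things in the scene. Friction and masses are not known exactly. Their poses are not given: they have to be found in the camera images.
- mould: fixed dark steel base plate, 170 x 170 x 12 mm. Origin at bench height on the parting plane, midway along the halves; the plate spans x -85..85, y -130..40 mm here. x axis: along the closed parting plane, from the lugs (-x end) to the hinge (+x end); fixed half on the +y side, swinging half shuts from and opens to the -y side; z up. Both halves stand at z 12..72 mm.
- fixed_block: fixed aluminium mould half: x -45..45, y 0..25 (outer flat face y = 25), 60 mm high, with half of a 32 mm upright bore in its inner face. Origin on the plate's top, 12 mm above the mould's origin, same axes. At its -x end two lugs, 10 mm thick, x -80..-44, y -15..15 mm, tops 56 and 32 mm above the bench, with a 12.5 mm upright hole through both.
- swing (a joint): angle of the swinging half about the upright hinge: 0 = shut against the fixed half (stop), up to 1.6 rad open. Stays where it is left (light friction, about 1 N at the free end). Seen from above, it opens anticlockwise about the hinge, that is, its free end goes to the mould's -y.
- swing_block: swinging aluminium mould half, mirror image. Origin on the hinge axis, 12 mm above the bench; frame turns with it, parallel to the mould's at joint 0. Here the block spans x -100..-10, z 0..60 mm, inner face y = 0, outer flat face y = -25; its one lug (x -135..-99, y -15..15, z 22..32 mm) goes between the fixed lugs when shut; 12.5 mm hole at x = -120, y = 0.
- hinge (a point): top end of the hinge axis, 72 mm above the bench, at x = 55, y = 0 mm in the mould frame.
- swing_end (a point): point on the swinging half's outer face at its top edge, 85 mm from the hinge axis (15 mm short of the block's free end); push here, square to the face, to shut it.
- pin_hole (a point): mouth centre of the hole in the top fixed lug, 56 mm above the bench (x = -65, y = 0 mm in the mould frame). The pin's flange rests here when home.
- pin: loose steel locking pin standing upright, origin at its lower tip, z up its axis: cone tip 8 mm long (4 to 10 mm wide), shank 10 mm dia. to z = 42 mm, flange 22 mm dia. z 42..46, round grip 16 mm dia. z 46..80 mm. About 90 g. Home in the mould its tip is 14 mm above the bench.
- pin_rest: fixed wooden block 60 x 60 x 50 mm high with a 12 mm upright through hole at its centre, in which the pin hangs by its flange at the start (pin tip 8 mm above the bench). Origin at the centre of its underside.
- pot: loose open steel pot, 60 mm dia., 62 mm high, about 250 g, standing on the base plate between the halves. Origin at the centre of its underside. A rigid arch handle over its mouth: straps at y = +-30 mm and a level crossbar along the pot's y axis, 10 mm wide (x), 12 mm thick, 66 mm long, its centre 112 mm above the origin; free below the bar down to the rim.
- rod_jar: bystander: round glass jar 76 mm dia., 105 mm high, with coloured glass rods up to 260 mm high. Origin at the centre of its underside.
- graphite_block: bystander: dark graphite block 100 x 70 x 30 mm lying on the bench. Origin at the centre of its underside.
- paddle: bystander: 200 mm paddle with a handle, lying on the bench along its x axis. Origin at its underside.

How it is judged:
On the way, in this order (a step that is already met when the one before it is completed fails the run):
1. the pot is lifted clear of the base plate (its bottom over 30 mm above the bench) (height (world z) of pot above 0.03 m), for 0.1 s.
2. the pot stands upright on the bench, let go (height (world z) of pot below 0.006 m and angle between pot's own z axis and vertical below 0.1 rad and linear speed of pot below 0.03 m/s and contact force between the fingers and pot below 0.2 N), for 0.2 s.
3. the swinging half is shut (value of joint swing below 0.025 rad), for 0.2 s.
4. the pin is home through the lugs (z of pin in the frame of mould below 0.018 m and horizontal distance between pin and pin_hole below 0.004 m and angle between pin's own z axis and vertical below 0.1 rad and value of joint swing below 0.025 rad), for 0.2 s.
At the end, for the whole second after the job is handed in: Pot upright on the bench (underside within 6 mm, tilt under 0.1 rad, still); swinging half shut (under 0.025 rad); pin home (within 4 mm of its seat in height and of the hole axis, tilt under 0.1 rad); the fingers still press over 8 N on each half (all of step 4 and height (world z) of pot below 0.006 m and angle between pot's own z axis and vertical below 0.1 rad and linear speed of pot below 0.03 m/s and contact force between the fingers and swing_block above 8 N and contact force between the fingers and fixed_block above 8 N); the arm keeps its last pose, push and grip.
It fails at once if the pot is dropped (falls free by more than about 25 mm) (linear speed of pot above 0.7 m/s and contact force between the fingers and pot below 0.2 N).
It fails at once if the pot is tipped over (angle between pot's own z axis and vertical above 0.7 rad).
It fails at once if a bystander is moved more than 30 mm (distance of any of rod_jar, graphite_block, paddle from where it was at the start of the episode above 0.03 m).
It also fails if it takes over 72 s, if anything falls off the work surface, if the arm or the gripper's body presses on something with over 40 N, if the wrist force passes 120 N, or if a joint passes its speed limit or range.

### The arm

A 6-joint arm with a two-finger parallel gripper is mounted at the origin on the work surface. World frame = base frame: x ahead of the robot, y to its left, z up, the work surface at z = 0. Lengths are in m, angles in rad, forces in N, time in s.
With the tool pointing down it reaches from about 0.25 to 0.725 m from the base axis. Payload 9.7 kg.
Tool frame: the origin (TCP) lies on the centre line of the jaws, within the pads' length; the fingertips stand 8 mm ahead of it and the grasp point (between the pads) lies 11 mm behind it; z points along the fingers, y is the line along which they close (so a half turn about z gives the same grasp; the last joint's range is limited). The gripper opens to 85 mm and grips with 20 to 120 N. Pads are 22 mm wide; open, the fingers measure 114 mm over their backs; the gripper's body (76 mm by 85 mm) begins 54 mm behind the grasp point. The pads swing forward as they close: fully open they stand 13 mm farther back than shut.
Start: joints at [1.116, 0.087, 0.176, 1.66, 0, 1.571], TCP at [0.242, 0.494, 0.239] pointing down, gripper open.
Joint ranges: [-3.13, 3.13], [-0.85, 1.81], [-1.15, 1.24], [-2.2, 2.28], [-1.44, 1.52], [-3.14, 3.14]. Speed limits (rad/s): [2.22, 2.22, 2.57, 3.14, 3.14, 3.14].

### API

Orientations are given as [roll, pitch, yaw] about the fixed x, y, z axes, in that order (R = Rz(yaw) Ry(pitch) Rx(roll)).
In Python, from cell import r gives the robot as it stands. The module is installed in compiled form; this text tells all that it offers.
- The arm moves only by the shell command python3 -m crank 'ROWS'. ROWS is JSON, a list of rows, each an object with "travel": the shift along the tool's x, y, z in mm, a list of three; "rotation": the turn, a rotation vector about the tool's x, y, z in degrees, a list of three; "jaw": the finger opening in mm, from 0 to 85.4. In form: [{"travel": [x, y, z], "rotation": [wx, wy, wz], "jaw": jaw}, ...]. A call has 1 to 5 rows; each row shifts and turns the commanded pose from where the row before left it, along the tool's axes as they then stand; what a row does not reach is not made up. A row lasts 1/12 s, in which the tool goes at most 41.7 mm and 7.16 degrees, less where a joint would pass 70% of its speed; a pose out of reach is approached as far as the arm can. A call is refused whole if a number of a shift passes 41.7 or a number of a turn 7.16, either way. A call with a gripper value outside its range is refused whole. The fingers move at their own pace and stop on an object; the grip force is fixed at half the most. Time passes only in rows, so rows that do not move let the fingers close. It gives the time, the measured TCP pose, the force, the opening and the grip force at its end, in the units of the state.
- r.get_state(): the state, without advancing time (a new reading comes with each control period).
- r.camera(name): name is "side" or "top" or "wrist"; returns the picture (384x512x3 uint8, red, green, blue); there is no depth.
- r.get_calibration(name): a dict with "mtx" (3x3 intrinsics, pixels), "xyz" and "orientation" of the camera in the world. Camera axes: x right, y down, z forward; pixel columns grow to the right and rows downward; lengths in m; the calibration is good to about 2 mm. A picture is of the moment at which its call begins: read the wrist's pose just before it. get_calibration takes no time and is no camera call; for the wrist camera it gives the pose at the moment of the call.
- r.sign_off(): hands the job in; it is judged then, once.
The state is a dict: "t": time; "q": joint angles; "qd": joint speeds; "joint_torque": joint torques, N m; "tcp_pos": TCP position; "ee_rot": TCP orientation; "wrist_force": force on the tool from outside, world axes, zero at the start; "ft_torque": the same for the moment, N m; "finger_gap": opening from 0.0 (shut) to 1.0 (fully open); "finger_force": force on a finger pad.
Only numpy, scipy, OpenCV 4.12 (cv2) and the standard library are available. Lean on these libraries where they do the work, as an engineer would, in place of code of your own. Each camera call takes 0.05 s, during which the arm holds its last target. There are 200 camera calls.

## Working session

There is one attempt and no reset: what is moved stays moved. The work goes in short steps, Python scripts to look and compute and a shell command to move; the robot and the scene stay as the last step left them, time stands still between calls to the robot, and variables do not carry over. Pictures are saved under pics/ and viewed, at most 12 in all, crops included, and the job is handed in when it is done.

```bash
mkdir -p pics; cat > h.py <<'E'
import numpy as np,cv2
from scipy.spatial.transform import Rotation as R
from cell import r
def snap(n,f):
    c=r.get_calibration(n); im=r.camera(n); cv2.imwrite(f'pics/{f}.png',cv2.cvtColor(im,cv2.COLOR_RGB2BGR)); return im,c
def ray(c,u,v):
    d=np.linalg.inv(np.array(c['mtx']))@[u,v,1.]; o=c['orientation']
    M=R.from_euler('xyz',o).as_matrix() if np.array(o).shape==(3,) else np.array(o)
    return np.array(c['xyz']),M@d
def onz(c,u,v,z):
    p,d=ray(c,u,v); return p+d*(z-p[2])/d[2]
def proj(c,P):
    M=R.from_euler('xyz',c['orientation']).as_matrix(); q=np.array(c['mtx'])@(M.T@(np.array(P)-c['xyz'])); return q[:2]/q[2]
def tri(a,b):
    A=[];B=[]
    S=np.zeros((3,3));s=np.zeros(3)
    for p,d in (a,b):
        d=d/np.linalg.norm(d);Q=np.eye(3)-np.outer(d,d);S+=Q;s+=Q@p
    return np.linalg.solve(S,s)
E
python3 - <<'E'
from h import *
for n in('top','side','wrist'):
    im,c=snap(n,n+'0');print(n,c)
print(r.get_state())
t=cv2.imread('pics/top0.png');cv2.imwrite('pics/top0b.png',cv2.resize(t,(768,576),interpolation=cv2.INTER_CUBIC))
t=cv2.imread('pics/side0.png');cv2.imwrite('pics/side0b.png',cv2.resize(t,(768,576),interpolation=cv2.INTER_CUBIC))
E
```

```text
top {'mtx': array([[453.93463939,   0.        , 251.47972048],
       [  0.        , 453.93463939, 189.65791163],
       [  0.        ,   0.        ,   1.        ]]), 'xyz': array([0.31268346, 0.01100904, 1.61092897]), 'orientation': array([-3.00469624,  0.01531183, -1.56530527])}
side {'mtx': array([[458.32255665,   0.        , 261.68488511],
       [  0.        , 458.32255665, 197.35569807],
       [  0.        ,   0.        ,   1.        ]]), 'xyz': array([ 0.30085943, -0.99424035,  0.70579823]), 'orientation': array([-2.10233607, -0.01326982, -0.20668855])}
wrist {'mtx': array([[334.02061208,   0.        , 255.68545407],
       [  0.        , 334.02061208, 184.60499386],
       [  0.        ,   0.        ,   1.        ]]), 'xyz': array([0.17247036, 0.52736393, 0.37349294]), 'orientation': array([2.83637629e+00, 1.19426045e-03, 1.11693255e+00])}
{'t': 0.15, 'q': array([ 1.11600774e+00,  8.73631477e-02,  1.75343437e-01,  1.65979870e+00,
       -1.74471988e-06,  1.57079277e+00]), 'qd': array([ 0.00066854, -0.00261679,  0.00365271, -0.00103568,  0.00177229,
        0.00025366]), 'joint_torque': array([-4.44602883e-04, -5.20761502e+01,  4.65045512e+01,  1.38071136e-02,
       -1.33626997e-05, -3.21076004e-05]), 'tcp_pos': array([0.24153234, 0.49395555, 0.23874376]), 'ee_rot': array([-3.14057057e+00,  1.74108346e-06,  2.68680763e+00]), 'wrist_force': array([ 1.07560463, -0.67560806, -0.10410604]), 'ft_torque': array([ 0.05215057,  0.02808566, -0.0139521 ]), 'finger_force': 0.0, 'finger_gap': 0.998197030380131}
```

View pics/top0b.png

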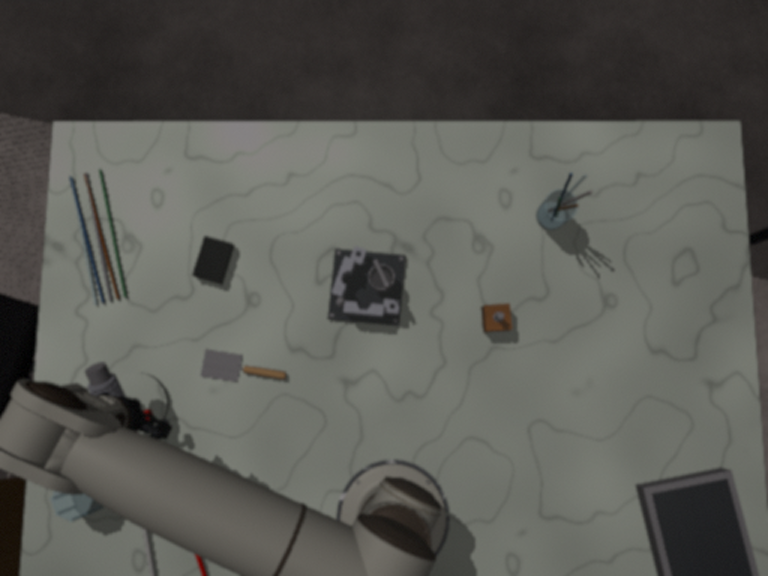

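View pics/side0b.png

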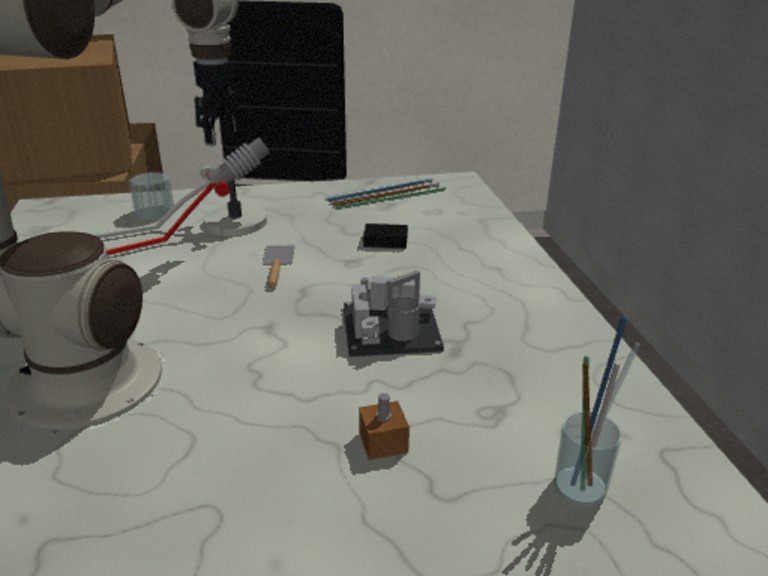

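The top view (1.5x) shows the base plate with corners at about (333,250), (407,254), (402,327), (329,320), the pot handle at (380,272), the lug at (390,308) and the pin rest at (497,318). The side view shows the pot with its arched handle at (403,310) and the pin at (384,405). I'll bring the wrist camera over the mould next.

```bash
python3 - <<'E'
from h import *
c=r.get_calibration('top')
for n,u,v,z in [('c1',333,250,.012),('c2',407,254,.012),('c3',402,327,.012),('c4',329,320,.012),('bar',380,272,.124),('lug',390,308,.056),('pin',498,316,.1),('rest',497,318,.05),('jar',556,210,.1),('blk',215,260,.03),('pad',245,368,.02)]: print(n,onz(c,u/1.5,v/1.5,z).round(3))
s=r.get_state(); M=R.from_euler('xyz',s['ee_rot']).as_matrix(); print(M.round(2))
cw=r.get_calibration('wrist'); print('cam in tool',M.T@(cw['xyz']-s['tcp_pos']), (M.T@R.from_euler('xyz',cw['orientation']).as_matrix()).round(3))
print('target delta in tool for TCP (.34,.02,.25) minus', M.T@(np.array([.34,.03,.26])-s['tcp_pos']))
E
```

```text
c1 [0.616 0.143 0.012]
c2 [ 0.606 -0.034  0.012]
c3 [ 0.432 -0.022  0.012]
c4 [0.448 0.15  0.012]
bar [0.545 0.029 0.124]
lug [0.472 0.006 0.056]
pin [ 0.451 -0.233  0.1  ]
rest [ 0.451 -0.239  0.05 ]
jar [ 0.692 -0.369  0.1  ]
blk [0.588 0.42  0.03 ]
pad [0.335 0.343 0.02 ]
[[-0.9   0.44 -0.  ]
 [ 0.44  0.9  -0.  ]
 [-0.   -0.   -1.  ]]
cam in tool [ 0.07671724 -0.00045471 -0.13484147] [[ 0.001 -0.954 -0.3  ]
 [ 1.     0.001  0.   ]
 [-0.    -0.3    0.954]]
target delta in tool for TCP (.34,.02,.25) minus [-0.29226038 -0.37356473 -0.02087393]
```

```bash
python3 -m crank '[{"travel":[-33,-24,-3],"rotation":[0,0,0],"jaw":85},{"travel":[-33,-24,-3],"rotation":[0,0,0],"jaw":85},{"travel":[-33,-24,-3],"rotation":[0,0,0],"jaw":85},{"travel":[-33,-24,-3],"rotation":[0,0,0],"jaw":85},{"travel":[-33,-24,-3],"rotation":[0,0,0],"jaw":85}]'
python3 -m crank '[{"travel":[-33,-24,-3],"rotation":[0,0,0],"jaw":85},{"travel":[-33,-24,-3],"rotation":[0,0,0],"jaw":85},{"travel":[-33,-24,-3],"rotation":[0,0,0],"jaw":85},{"travel":[-33,-24,-3],"rotation":[0,0,0],"jaw":85},{"travel":[-33,-24,-3],"rotation":[0,0,0],"jaw":85}]'
python3 -m crank '[{"travel":[-33,-24,0],"rotation":[0,0,-5.5],"jaw":85},{"travel":[-33,-24,0],"rotation":[0,0,-5],"jaw":85},{"travel":[0,0,0],"rotation":[0,0,-5],"jaw":85},{"travel":[0,0,0],"rotation":[0,0,-5],"jaw":85},{"travel":[0,0,0],"rotation":[0,0,-5],"jaw":85}]'
python3 - <<'E'
from h import *
im,c=snap('wrist','w1');print(r.get_state()['tcp_pos'],r.get_state()['ee_rot'],c['xyz'])
t=cv2.imread('pics/w1.png');cv2.imwrite('pics/w1b.png',cv2.resize(t,(800,600),interpolation=cv2.INTER_CUBIC))
E
```

```text
t: 0.57
tcp_pos: [0.3374, 0.3121, 0.2542]
ee_rot: [-3.141, -0.0, 2.687]
wrist_force: [1.2, 0.3, -0.5]
finger_gap: 0.992
finger_force: 0.0
t: 0.98
tcp_pos: [0.433, 0.1316, 0.2695]
ee_rot: [3.141, 0.0, 2.687]
wrist_force: [0.6, 0.6, -0.2]
finger_gap: 0.995
finger_force: 0.0
t: 1.4
tcp_pos: [0.4744, 0.0623, 0.2688]
ee_rot: [-3.142, -0.001, 3.134]
wrist_force: [-0.1, -0.2, 0.2]
finger_gap: 0.994
finger_force: 0.0
[0.47430537 0.06276327 0.2688895 ] [-3.14153137e+00 -8.20365436e-04  3.14084503e+00] [0.39763585 0.06248438 0.4037387 ]
```

View pics/w1b.png

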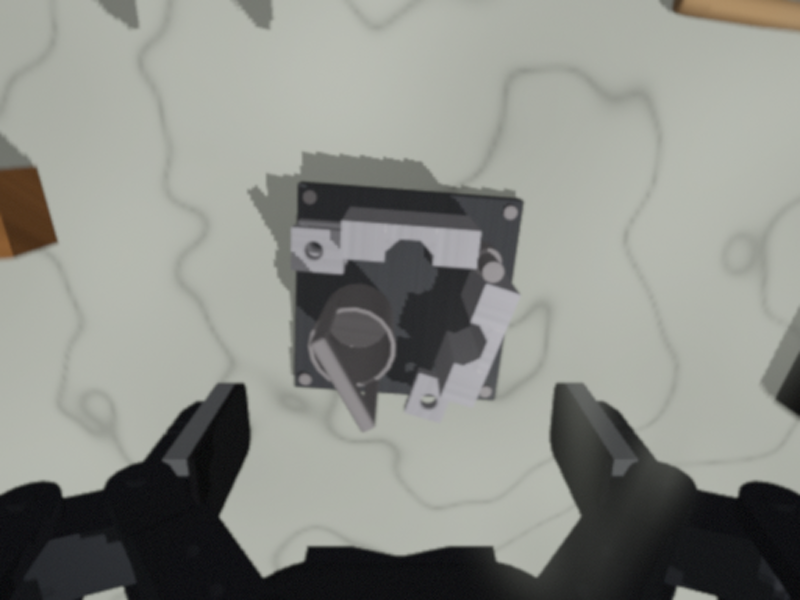

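The wrist view (800x600) shows:
- **Fixed half:** along the top of the mould.
- **Lug hole:** at (314,250).
- **Hinge:** at (491,268).
- **Swinging half:** open, with its lug hole at (428,400).
- **Pot bar:** from (317,343) to (368,428).
- **Pin rest:** at the left edge.

```bash
python3 - <<'E'
from h import *
c=r.get_calibration('wrist');k=512/800
for n,u,v,z in [('c1',299,184,.012),('c2',522,199,.012),('c3',495,398,.012),('c4',295,385,.012),('hole',314,250,.056),('hinge',491,270,.072),('fbL',343,262,.072),('fbR',478,268,.072),('b1',317,343,.13),('b2',368,428,.13),('slug',428,400,.044),('sbfree_o',480,398,.072),('sb_hingeouter',520,293,.072),('rimL',313,347,.074),('rimR',395,347,.074)]: print(n,onz(c,u*k,v*k,z).round(4))
ct=r.get_calibration('top');cs=r.get_calibration('side')
# bar centre: wrist + side
bw=ray(c,342.5*k,385.5*k)
print('bar via side', [tri(bw,ray(cs,u/1.5,v/1.5)).round(4) for u,v in[(403,281)]])
E
```

```text
c1 [ 0.4395 -0.0121  0.012 ]
c2 [0.4506 0.1538 0.012 ]
c3 [0.6173 0.1428 0.012 ]
c4 [ 0.6052 -0.0249  0.012 ]
hole [0.4793 0.004  0.056 ]
hinge [0.489  0.1227 0.072 ]
fbL [0.4836 0.0253 0.072 ]
fbR [0.4876 0.114  0.072 ]
b1 [0.516  0.0155 0.13  ]
b2 [0.5713 0.0435 0.13  ]
slug [0.6011 0.0845 0.044 ]
sbfree_o [0.5837 0.1198 0.072 ]
sb_hingeouter [0.5049 0.1429 0.072 ]
rimL [0.5433 0.003  0.074 ]
rimR [0.5433 0.0593 0.074 ]
bar via side [array([0.5445, 0.028 , 0.1207])]
```

```bash
python3 -m crank '[{"travel":[-35,-17,0],"rotation":[0,0,0],"jaw":50},{"travel":[-34,-16,0],"rotation":[0,0,0],"jaw":50},{"travel":[0,0,0],"rotation":[0,0,-6.8],"jaw":50},{"travel":[0,0,20],"rotation":[0,0,-6.8],"jaw":50},{"travel":[0,0,30],"rotation":[0,0,-6.8],"jaw":50}]'
python3 -m crank '[{"travel":[0,0,35],"rotation":[0,0,-6.6],"jaw":50},{"travel":[0,0,20],"rotation":[0,0,0],"jaw":50},{"travel":[0,0,0],"rotation":[0,0,0],"jaw":50}]'
python3 - <<'E'
from h import *
im,c=snap('wrist','w2');print(r.get_state()['tcp_pos'],r.get_state()['ee_rot'],c['xyz'])
t=cv2.imread('pics/w2.png');cv2.imwrite('pics/w2b.png',cv2.resize(t,(800,600),interpolation=cv2.INTER_CUBIC))
E
```

```text
t: 1.87
tcp_pos: [0.5444, 0.0296, 0.2204]
ee_rot: [-3.141, 0.003, -2.792]
wrist_force: [0.3, 0.5, 0.1]
finger_gap: 0.588
finger_force: 0.0
t: 2.12
tcp_pos: [0.5407, 0.0298, 0.1593]
ee_rot: [3.139, -0.007, -2.682]
wrist_force: [-0.1, 0.2, -0.2]
finger_gap: 0.586
finger_force: 0.0
[0.54159939 0.02983241 0.16234192] [ 3.13998685 -0.00382732 -2.68205549] [ 0.47276626 -0.00477056  0.29464249]
```

View pics/w2b.png

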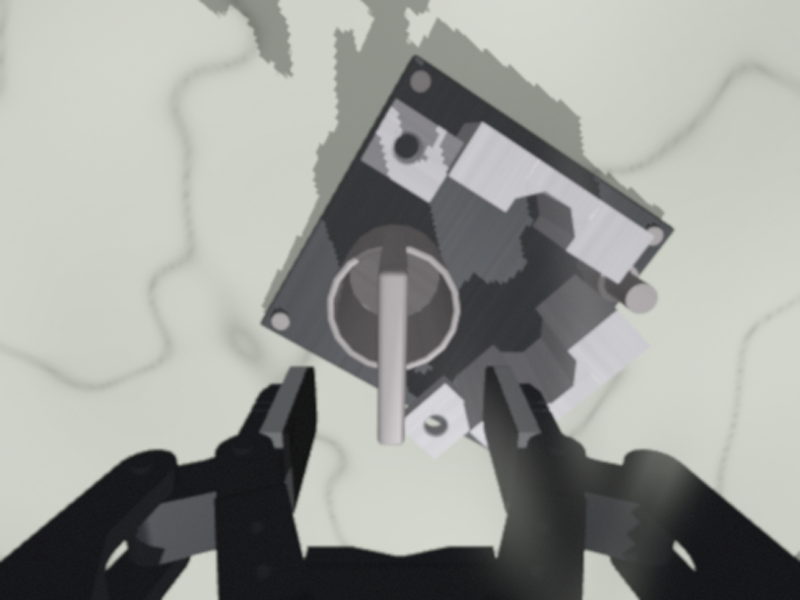

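The bar now lies vertical in the image from (393,273) to (392,441), between fingertips at x ≈ 310 and x ≈ 490. I'll triangulate its height from the two wrist views.

```bash
python3 - <<'E'
from h import *
c=r.get_calibration('wrist');k=512/800;s=r.get_state()
c1={'mtx':c['mtx'],'xyz':np.array([0.39763585,0.06248438,0.4037387])}
M1=R.from_euler('xyz',[-3.14153137,-8.2e-4,3.14084503]).as_matrix();M2=R.from_euler('xyz',s['ee_rot']).as_matrix()
Mc=M2.T@R.from_euler('xyz',c['orientation']).as_matrix(); c1['orientation']=R.from_matrix(M1@Mc).as_euler('xyz')
for a,b in [((317,343),(393,273)),((368,428),(392,441)),((314,250),(407,146)),((428,400),(436,425))]:
    P=tri(ray(c1,a[0]*k,a[1]*k),ray(c,b[0]*k,b[1]*k)); print(P.round(4))
A=onz(c,393*k,273*k,.13);B=onz(c,392*k,441*k,.13);m=(A+B)/2;print(A,B,'hole',onz(c,407*k,146*k,.056))
m[2]=.113
print('delta tool mm',M2.T@(m-s['tcp_pos'])*1e3)
E
```

```text
[0.517  0.0149 0.1271]
[0.5752 0.0434 0.1259]
[0.4797 0.003  0.0526]
[0.6062 0.0852 0.0389]
[0.51584336 0.01434484 0.13      ] [0.57383711 0.04242712 0.13      ] hole [0.47908769 0.00241302 0.056     ]
delta tool mm [-2.4519172  -2.81301449 49.32844784]
```

```bash
python3 -m crank '[{"travel":[-2,-3,25],"rotation":[0,0,0],"jaw":50},{"travel":[0,0,24],"rotation":[0,0,0],"jaw":50},{"travel":[0,0,0],"rotation":[0,0,0],"jaw":5},{"travel":[0,0,0],"rotation":[0,0,0],"jaw":5},{"travel":[0,0,0],"rotation":[0,0,0],"jaw":5}]'
python3 -m crank '[{"travel":[0,0,0],"rotation":[0,0,0],"jaw":5},{"travel":[0,0,0],"rotation":[0,0,0],"jaw":5}]'
```

```text
t: 2.58
tcp_pos: [0.5469, 0.0281, 0.1178]
ee_rot: [-3.141, 0.002, -2.681]
wrist_force: [-0.1, 0.6, 0.1]
finger_gap: 0.167
finger_force: 0.0
t: 2.75
tcp_pos: [0.5469, 0.0283, 0.118]
ee_rot: [-3.141, 0.003, -2.68]
wrist_force: [-2.0, 3.1, 6.2]
finger_gap: 0.101
finger_force: 59.6
```

```bash
python3 -m crank '[{"travel":[0,0,-10],"rotation":[0,0,0],"jaw":5},{"travel":[0,0,-20],"rotation":[0,0,0],"jaw":5},{"travel":[0,0,-20],"rotation":[0,0,0],"jaw":5},{"travel":[0,0,-10],"rotation":[0,0,0],"jaw":5},{"travel":[0,0,0],"rotation":[0,0,0],"jaw":5}]'
python3 -m crank '[{"travel":[1,-15,0],"rotation":[0,0,0],"jaw":5},{"travel":[2,-28,0],"rotation":[0,0,0],"jaw":5},{"travel":[2,-36,0],"rotation":[0,0,0],"jaw":5},{"travel":[2,-36,0],"rotation":[0,0,0],"jaw":5},{"travel":[2,-28,0],"rotation":[0,0,0],"jaw":5}]'
python3 -m crank '[{"travel":[1,-17,0],"rotation":[0,0,0],"jaw":5},{"travel":[0,0,15],"rotation":[0,0,0],"jaw":5},{"travel":[0,0,25],"rotation":[0,0,0],"jaw":5},{"travel":[0,0,15],"rotation":[0,0,0],"jaw":5},{"travel":[0,0,0],"rotation":[0,0,0],"jaw":5}]'
python3 - <<'E'
from h import *
im,c=snap('side','s2');print(r.get_state()['tcp_pos'],r.get_state()['wrist_force'])
cv2.imwrite('pics/s2b.png',cv2.resize(im[130:330,180:450,::-1],None,fx=2.8,fy=2.8,interpolation=cv2.INTER_CUBIC))
E
```

```text
t: 3.17
tcp_pos: [0.5472, 0.0279, 0.1785]
ee_rot: [-3.14, 0.004, -2.68]
wrist_force: [0.6, -0.2, -3.6]
finger_gap: 0.102
finger_force: 58.9
t: 3.58
tcp_pos: [0.602, -0.1063, 0.1741]
ee_rot: [3.141, -0.001, -2.68]
wrist_force: [0.4, -0.4, -3.8]
finger_gap: 0.104
finger_force: 58.9
t: 4.0
tcp_pos: [0.6062, -0.1197, 0.1152]
ee_rot: [3.137, -0.006, -2.681]
wrist_force: [-0.2, 0.4, -3.4]
finger_gap: 0.104
finger_force: 58.8
[ 0.60690601 -0.11961333  0.11761702] [ 0.41569085  0.18814618 -2.71418695]
```

View pics/s2b.png

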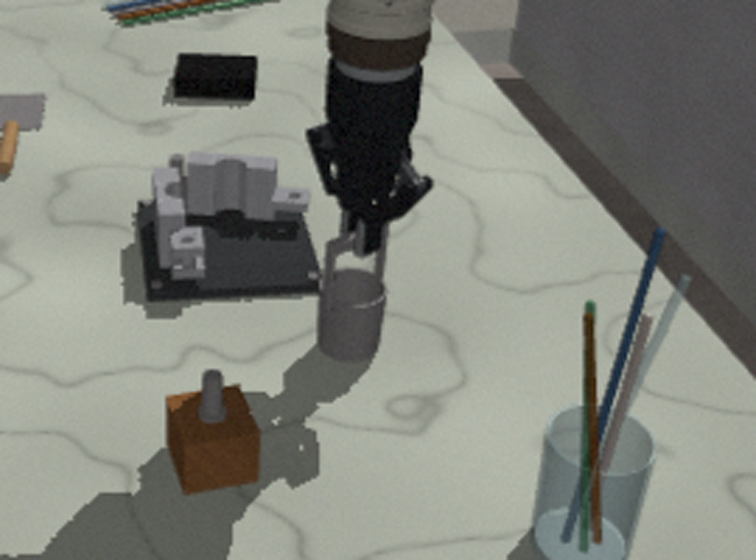

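The pot hangs upright in the gripper at (350,315), just above the bench and clear of everything. It has about 12 mm left to go down.

```bash
python3 -m crank '[{"travel":[0,0,6],"rotation":[0,0,0],"jaw":5},{"travel":[0,0,4],"rotation":[0,0,0],"jaw":5},{"travel":[0,0,0],"rotation":[0,0,0],"jaw":5},{"travel":[0,0,0],"rotation":[0,0,0],"jaw":5}]'
python3 -m crank '[{"travel":[0,0,2],"rotation":[0,0,0],"jaw":5},{"travel":[0,0,0],"rotation":[0,0,0],"jaw":5},{"travel":[0,0,0],"rotation":[0,0,0],"jaw":5}]'
```

```text
t: 4.38
tcp_pos: [0.6085, -0.1197, 0.1108]
ee_rot: [-3.141, 0.001, -2.68]
wrist_force: [-0.2, -0.5, -3.0]
finger_gap: 0.1
finger_force: 58.8
t: 4.63
tcp_pos: [0.6084, -0.1198, 0.1085]
ee_rot: [-3.141, 0.0, -2.68]
wrist_force: [0.2, -0.7, -2.8]
finger_gap: 0.102
finger_force: 58.9
```

```bash
python3 -m crank '[{"travel":[0,0,2],"rotation":[0,0,0],"jaw":5},{"travel":[0,0,0],"rotation":[0,0,0],"jaw":5},{"travel":[0,0,0],"rotation":[0,0,0],"jaw":5}]'
python3 -m crank '[{"travel":[0,0,1],"rotation":[0,0,0],"jaw":5},{"travel":[0,0,0],"rotation":[0,0,0],"jaw":5},{"travel":[0,0,0],"rotation":[0,0,0],"jaw":5}]'
```

```text
t: 4.88
tcp_pos: [0.6082, -0.1198, 0.1062]
ee_rot: [3.142, -0.0, -2.68]
wrist_force: [-0.0, -0.1, -2.8]
finger_gap: 0.1
finger_force: 58.9
t: 5.13
tcp_pos: [0.6085, -0.1198, 0.106]
ee_rot: [-3.141, 0.001, -2.68]
wrist_force: [-2.1, 0.3, 2.9]
finger_gap: 0.102
finger_force: 59.7
```

```bash
python3 -m crank '[{"travel":[0,0,0],"rotation":[0,0,0],"jaw":50},{"travel":[0,0,0],"rotation":[0,0,0],"jaw":50},{"travel":[0,0,0],"rotation":[0,0,0],"jaw":50},{"travel":[0,0,0],"rotation":[0,0,0],"jaw":50},{"travel":[0,0,-10],"rotation":[0,0,0],"jaw":50}]'
python3 -m crank '[{"travel":[0,0,-30],"rotation":[0,0,0],"jaw":50},{"travel":[0,0,-40],"rotation":[0,0,0],"jaw":30},{"travel":[0,0,-30],"rotation":[0,0,0],"jaw":0},{"travel":[0,0,0],"rotation":[0,0,0],"jaw":0}]'
```

```text
t: 5.55
tcp_pos: [0.6074, -0.1196, 0.1136]
ee_rot: [3.14, -0.002, -2.68]
wrist_force: [0.1, 0.3, -0.7]
finger_gap: 0.588
finger_force: 0.0
t: 5.88
tcp_pos: [0.6099, -0.1201, 0.2234]
ee_rot: [-3.136, 0.008, -2.68]
wrist_force: [1.5, -0.4, 0.7]
finger_gap: 0.167
finger_force: 0.0
```

```bash
python3 -m crank '[{"travel":[-14,36,0],"rotation":[0,0,0],"jaw":0},{"travel":[-14,36,0],"rotation":[0,0,0],"jaw":0},{"travel":[-14,36,0],"rotation":[0,0,0],"jaw":0},{"travel":[-14,36,0],"rotation":[0,0,0],"jaw":0},{"travel":[-14,36,0],"rotation":[0,0,0],"jaw":0}]'
python3 -m crank '[{"travel":[-14,36,0],"rotation":[0,0,0],"jaw":0},{"travel":[-14,36,0],"rotation":[0,0,0],"jaw":0},{"travel":[0,0,0],"rotation":[0,0,0],"jaw":0}]'
python3 - <<'E'
from h import *
print(r.get_state()['q'].round(3))
im,c=snap('wrist','w3')
im,c=snap('side','s3')
a=cv2.imread('pics/w3.png');b=cv2.imread('pics/s3.png')[130:330,180:450]
b=cv2.resize(b,None,fx=512/270,fy=512/270);o=cv2.resize(a,(400,300));b=cv2.resize(b,(400,300));cv2.imwrite('pics/m3.png',np.hstack([o,b]))
E
```

```text
t: 6.3
tcp_pos: [0.5904, 0.0741, 0.2162]
ee_rot: [-3.141, 0.001, -2.681]
wrist_force: [0.1, 0.2, -0.9]
finger_gap: 0.0
finger_force: 0.0
t: 6.55
tcp_pos: [0.5829, 0.1553, 0.2158]
ee_rot: [3.14, 0.001, -2.675]
wrist_force: [0.7, -0.2, 0.7]
finger_gap: -0.001
finger_force: 0.0
[ 0.26   0.209  0.267  1.628  0.002 -0.207]
```

View pics/m3.png

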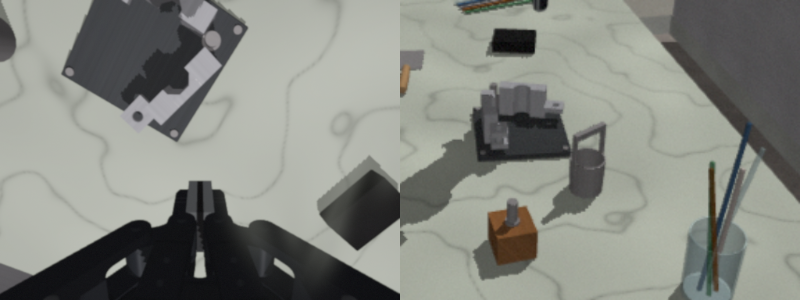

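The pot stands upright on the bench (right panel). In the wrist panel the swinging half is at about (180,90) and the closed fingers are clear on its outer side. Next I rotate square to its face and descend.

```bash
python3 -m crank '[{"travel":[0,0,10],"rotation":[0,0,-6.5],"jaw":0},{"travel":[0,0,10],"rotation":[0,0,-6.5],"jaw":0},{"travel":[0,0,10],"rotation":[0,0,-6.5],"jaw":0},{"travel":[0,0,10],"rotation":[0,0,-6.5],"jaw":0},{"travel":[0,0,10],"rotation":[0,0,-6.5],"jaw":0}]'
python3 -m crank '[{"travel":[0,0,20],"rotation":[0,0,-6.5],"jaw":0},{"travel":[0,0,30],"rotation":[0,0,-6.5],"jaw":0},{"travel":[0,0,30],"rotation":[0,0,0],"jaw":0},{"travel":[0,0,25],"rotation":[0,0,0],"jaw":0},{"travel":[0,0,0],"rotation":[0,0,0],"jaw":0}]'
python3 - <<'E'
from h import *
s=r.get_state();M=R.from_euler('xyz',s['ee_rot']).as_matrix()
H=np.array([.4871,.1229]);m=np.radians(86.05)
def T(th,off=13,rad=85):
    a=m+th;x=np.array([np.cos(a),np.sin(a)]);y=np.array([-x[1],x[0]])
    return H-rad/1e3*x-(25+off)/1e3*y
P=s['tcp_pos'];print(P,s['ee_rot'])
d=np.r_[T(1.32)-P[:2],0];print('to contact, tool mm',M.T@d*1e3)
# arc in rows: rotation by a deg per row -> chord in tool axes at row start (tool x = push dir, tool y)
for deg in (6.3,):
    p,q=T(1.0),T(1.0-np.radians(deg));a=m+1.0;X=np.array([-np.sin(a),np.cos(a)]);Y=np.array([np.sin(a+np.pi/2),-np.cos(a+np.pi/2)])
    d=(q-p)*1e3;print(deg,d@X,d@Y)
print('end',T(0),'end yaw',np.degrees(m)+90)
E
```

```text
t: 7.07
tcp_pos: [0.5842, 0.1479, 0.1653]
ee_rot: [-3.141, 0.0, -2.109]
wrist_force: [1.0, -0.4, -0.1]
finger_gap: 0.001
finger_force: 0.0
t: 7.48
tcp_pos: [0.5814, 0.1473, 0.0552]
ee_rot: [3.135, -0.004, -1.888]
wrist_force: [-1.2, -0.4, -0.8]
finger_gap: -0.004
finger_force: 0.0
[0.58143446 0.14725744 0.05516479] [ 3.13528146 -0.00431345 -1.88780244]
to contact, tool mm [14.78214146 -3.06251879  0.04443522]
6.3 9.556900135441953 -3.65658503515004
end [0.51915443 0.03548425] end yaw 176.05
```

```bash
python3 -m crank '[{"travel":[15,-3,0],"rotation":[0,0,0],"jaw":0},{"travel":[9.6,-3.7,0],"rotation":[0,0,6.3],"jaw":0},{"travel":[9.6,-3.7,0],"rotation":[0,0,6.3],"jaw":0},{"travel":[9.6,-3.7,0],"rotation":[0,0,6.3],"jaw":0},{"travel":[9.6,-3.7,0],"rotation":[0,0,6.3],"jaw":0}]'
python3 -m crank '[{"travel":[9.6,-3.7,0],"rotation":[0,0,6.3],"jaw":0},{"travel":[9.6,-3.7,0],"rotation":[0,0,6.3],"jaw":0},{"travel":[9.6,-3.7,0],"rotation":[0,0,6.3],"jaw":0},{"travel":[9.6,-3.7,0],"rotation":[0,0,6.3],"jaw":0}]'
python3 - <<'E'
from h import *
s=r.get_state();M=R.from_euler('xyz',s['ee_rot']).as_matrix()
H=np.array([.4871,.1229]);m=np.radians(86.05);th=np.radians(75.6-8*6.3);a=m+th;x=np.array([np.cos(a),np.sin(a)]);y=np.array([-x[1],x[0]])
v=(s['tcp_pos'][:2]-H)*1e3;print(v@x,v@y,s['tcp_pos'],np.degrees(s['ee_rot'][2])%360, np.degrees(a)+90)
im,c=snap('wrist','w4')
im,c=snap('side','s4')
a=cv2.imread('pics/w4.png');b=cv2.imread('pics/s4.png')[130:330,180:450]
o=cv2.resize(a,(400,300));b=cv2.resize(b,(400,300));cv2.imwrite('pics/m4.png',np.hstack([o,b]))
E
```

```text
t: 7.9
tcp_pos: [0.5787, 0.092, 0.0631]
ee_rot: [-3.139, 0.003, -2.332]
wrist_force: [0.6, 0.9, -0.0]
finger_gap: 0.0
finger_force: 0.6
t: 8.23
tcp_pos: [0.5573, 0.0571, 0.0632]
ee_rot: [-3.14, 0.004, -2.772]
wrist_force: [1.4, 0.2, -0.4]
finger_gap: 0.002
finger_force: 0.7
-86.78787986960515 -41.529807584943555 [0.55726134 0.05706499 0.06323388] 201.15090064125707 201.25
```

View pics/m4.png

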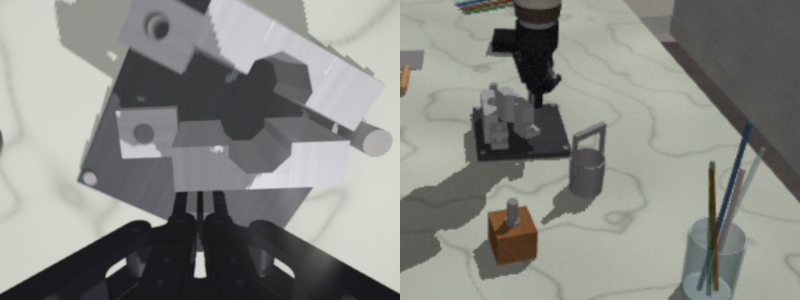

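The fingers push square on the outer face of the swinging half, which is now about two thirds shut. Contact is light.

```bash
python3 -m crank '[{"travel":[9.6,-3.7,0],"rotation":[0,0,6.3],"jaw":0},{"travel":[9.6,-3.7,0],"rotation":[0,0,6.3],"jaw":0},{"travel":[9.6,-3.7,0],"rotation":[0,0,6.3],"jaw":0},{"travel":[9.6,-3.7,0],"rotation":[0,0,6.3],"jaw":0},{"travel":[2,0,0],"rotation":[0,0,0],"jaw":0}]'
python3 -m crank '[{"travel":[2,0,0],"rotation":[0,0,0],"jaw":0},{"travel":[0,0,0],"rotation":[0,0,0],"jaw":0}]'
```

```text
t: 8.75
tcp_pos: [0.52, 0.0358, 0.0622]
ee_rot: [-3.142, 0.002, 3.075]
wrist_force: [0.8, -0.3, -0.5]
finger_gap: 0.001
finger_force: 0.6
t: 8.92
tcp_pos: [0.5185, 0.0369, 0.0613]
ee_rot: [3.141, 0.002, 3.083]
wrist_force: [1.2, 0.5, 0.0]
finger_gap: -0.0
finger_force: 0.1
```

```bash
python3 -m crank '[{"travel":[2,0,0],"rotation":[0,0,0],"jaw":0},{"travel":[0,0,0],"rotation":[0,0,0],"jaw":0},{"travel":[0,0,0],"rotation":[0,0,0],"jaw":0}]'
python3 -m crank '[{"travel":[2,0,0],"rotation":[0,0,0],"jaw":0},{"travel":[0,0,0],"rotation":[0,0,0],"jaw":0},{"travel":[0,0,0],"rotation":[0,0,0],"jaw":0}]'
```

```text
t: 9.17
tcp_pos: [0.5178, 0.037, 0.0611]
ee_rot: [-3.141, 0.004, 3.081]
wrist_force: [7.4, -2.1, 0.6]
finger_gap: 0.006
finger_force: 3.5
t: 9.42
tcp_pos: [0.5177, 0.037, 0.0613]
ee_rot: [-3.141, 0.008, 3.081]
wrist_force: [16.5, -3.1, -5.4]
finger_gap: -0.001
finger_force: 8.6
```

```bash
python3 -m crank '[{"travel":[-10,0,0],"rotation":[0,0,0],"jaw":0},{"travel":[-25,0,0],"rotation":[0,0,0],"jaw":0},{"travel":[0,0,-40],"rotation":[0,0,0],"jaw":20},{"travel":[0,0,-40],"rotation":[0,0,0],"jaw":40},{"travel":[0,0,-40],"rotation":[0,0,0],"jaw":40}]'
python3 -m crank '[{"travel":[0,0,-40],"rotation":[0,0,0],"jaw":40},{"travel":[0,-28,-30],"rotation":[0,0,0],"jaw":40},{"travel":[30,-28,0],"rotation":[0,0,0],"jaw":40},{"travel":[30,-28,0],"rotation":[0,0,0],"jaw":40},{"travel":[30,-28,0],"rotation":[0,0,0],"jaw":40}]'
python3 -m crank '[{"travel":[30,-28,0],"rotation":[0,0,0],"jaw":40},{"travel":[0,0,0],"rotation":[0,0,0],"jaw":40},{"travel":[0,0,0],"rotation":[0,0,0],"jaw":40}]'
python3 - <<'E'
from h import *
im,c=snap('wrist','w5');s=r.get_state();print(s['tcp_pos'],s['ee_rot']);print(c['xyz'],c['orientation'])
cv2.imwrite('pics/w5b.png',cv2.resize(im[:300,40:440,::-1],None,fx=2,fy=2,interpolation=cv2.INTER_CUBIC))
E
```

```text
t: 9.83
tcp_pos: [0.5486, 0.0351, 0.1807]
ee_rot: [-3.141, -0.003, 3.081]
wrist_force: [0.9, 0.1, 0.5]
finger_gap: 0.419
finger_force: 0.0
t: 10.25
tcp_pos: [0.4513, -0.0717, 0.2504]
ee_rot: [3.141, -0.0, 3.081]
wrist_force: [1.0, -1.3, -0.4]
finger_gap: 0.47
finger_force: 0.0
t: 10.5
tcp_pos: [0.4195, -0.0981, 0.251]
ee_rot: [3.141, 0.001, 3.077]
wrist_force: [0.5, -0.0, -0.4]
finger_gap: 0.468
finger_force: 0.0
[ 0.42030961 -0.09741913  0.25062566] [3.14128831e+00 7.31770917e-04 3.07796773e+00]
[ 0.34255738 -0.09359068  0.38572495] [ 2.83529154e+00 -1.52466754e-04  1.50720880e+00]
```

View pics/w5b.png

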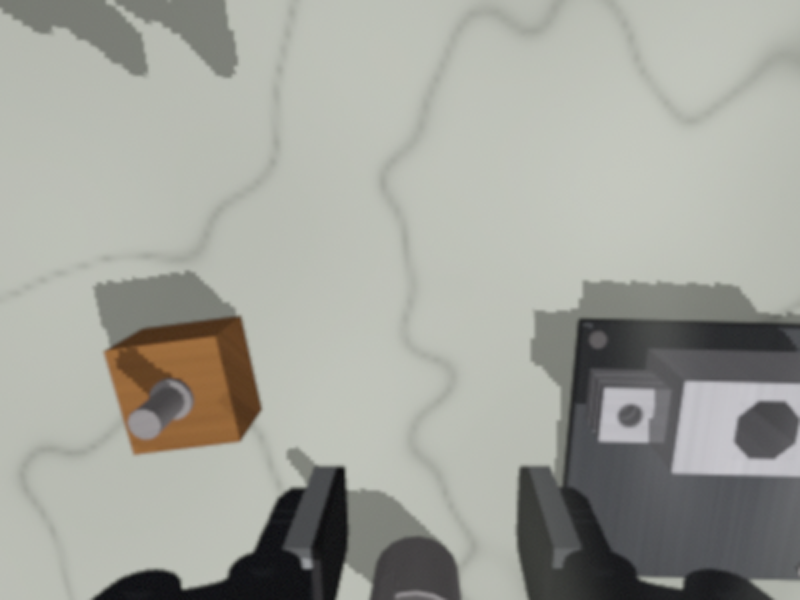

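The mould is shut with both bores showing as one round hole. The top lug hole is at (630,416) in the 2x crop, the pin's grip top at (144,424) and the wooden rest's top around (175,395).

```bash
python3 - <<'E'
from h import *
c=r.get_calibration('wrist');s=r.get_state();M=R.from_euler('xyz',s['ee_rot']).as_matrix();cs=r.get_calibration('side')
f=lambda u,v:(u/2+40,v/2)
top=onz(c,*f(144,424),.088);print('pin top',top,'flange',onz(c,*f(171,399),.052),'rest',[onz(c,*f(u,v),.05).round(4) for u,v in[(106,350),(218,335),(243,440),(135,453)]])
print('hole',onz(c,*f(630,416),.056))
t=tri(ray(c,*f(144,424)),ray(cs,384/1.5,398/1.5));print('tri top',t)
print('delta', M.T@(np.r_[top[:2],s['tcp_pos'][2]]-s['tcp_pos'])*1e3)
E
```

```text
pin top [ 0.45604702 -0.23799216  0.088     ] flange [ 0.45643482 -0.23849427  0.052     ] rest [array([ 0.428 , -0.2683,  0.05  ]), array([ 0.4237, -0.2087,  0.05  ]), array([ 0.4831, -0.2045,  0.05  ]), array([ 0.4871, -0.2647,  0.05  ])]
hole [0.47978136 0.00378249 0.056     ]
tri top [ 0.45613873 -0.23950279  0.08471258]
delta [-4.46030075e+01 -1.38016343e+02 -9.36586534e-03]
```

```bash
python3 -m crank '[{"travel":[-11,-34.5,0],"rotation":[0,0,0],"jaw":40},{"travel":[-11,-34.5,0],"rotation":[0,0,0],"jaw":40},{"travel":[-11,-34.5,0],"rotation":[0,0,0],"jaw":40},{"travel":[-11,-34.5,0],"rotation":[0,0,0],"jaw":40},{"travel":[0,0,0],"rotation":[0,0,6.95],"jaw":40}]'
python3 -m crank '[{"travel":[0,0,10],"rotation":[0,0,6.95],"jaw":40},{"travel":[0,0,10],"rotation":[0,0,6.95],"jaw":40},{"travel":[0,0,10],"rotation":[0,0,6.95],"jaw":40},{"travel":[0,0,10],"rotation":[0,0,6.95],"jaw":40},{"travel":[0,0,10],"rotation":[0,0,6.95],"jaw":40}]'
python3 -m crank '[{"travel":[0,0,10],"rotation":[0,0,6.95],"jaw":40},{"travel":[0,0,10],"rotation":[0,0,6.95],"jaw":40},{"travel":[0,0,10],"rotation":[0,0,6.95],"jaw":40},{"travel":[0,0,10],"rotation":[0,0,6.95],"jaw":40},{"travel":[0,0,0],"rotation":[0,0,6.95],"jaw":40}]'
python3 -m crank '[{"travel":[0,0,0],"rotation":[0,0,6.95],"jaw":40},{"travel":[0,0,0],"rotation":[0,0,6.95],"jaw":40},{"travel":[0,0,0],"rotation":[0,0,0],"jaw":40},{"travel":[0,0,0],"rotation":[0,0,0],"jaw":40}]'
python3 - <<'E'
from h import *
im,c=snap('wrist','w6');s=r.get_state();M=R.from_euler('xyz',s['ee_rot']).as_matrix();print(s['tcp_pos'],s['ee_rot'],c['xyz'],c['orientation'],s['q'])
print('delta', M.T@(np.array([.456,-.2382,.066])-s['tcp_pos'])*1e3,proj(c,[.456,-.2382,.088]),proj(c,[.456,-.2382,.054]))
cv2.imwrite('pics/w6b.png',cv2.resize(im[:,56:456,::-1],None,fx=1.5,fy=1.5,interpolation=cv2.INTER_CUBIC))
E
```

```text
t: 10.97
tcp_pos: [0.4575, -0.2414, 0.248]
ee_rot: [-3.141, -0.002, 2.961]
wrist_force: [0.9, -0.3, -0.2]
finger_gap: 0.469
finger_force: 0.0
t: 11.38
tcp_pos: [0.4567, -0.2368, 0.199]
ee_rot: [-3.142, -0.001, 2.347]
wrist_force: [0.1, -0.0, 0.7]
finger_gap: 0.465
finger_force: 0.0
t: 11.8
tcp_pos: [0.4559, -0.2364, 0.1575]
ee_rot: [-3.139, -0.003, 1.741]
wrist_force: [0.2, -0.0, -1.0]
finger_gap: 0.47
finger_force: 0.0
t: 12.13
tcp_pos: [0.4562, -0.237, 0.1597]
ee_rot: [-3.141, -0.001, 1.507]
wrist_force: [0.4, 0.0, 0.3]
finger_gap: 0.463
finger_force: 0.0
[ 0.45598381 -0.23714016  0.15982016] [-3.14083965e+00 -4.82411682e-04  1.50698399e+00] [ 0.46116228 -0.16085058  0.29458672] [ 2.83691676e+00  9.72305577e-04 -6.29590372e-02] [-4.79642525e-01 -1.36146374e-02 -8.10501232e-02  1.50424454e+00
  1.37126660e-04  1.15496589e+00]
delta [-1.10191431  0.15439073 93.81955112] [255.55726585 202.76374268] [255.61740099 186.95520688]
```

View pics/w6b.png

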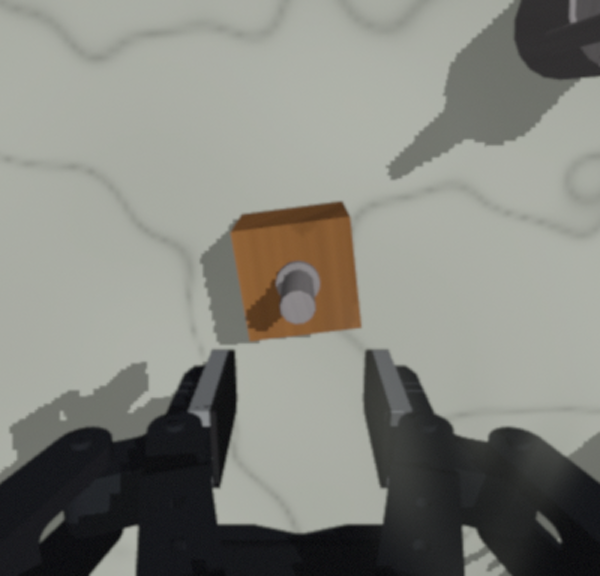

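The pin's grip top at (297,306) lies midway between the open fingers and matches the prediction to about 1 mm. I descend and grasp.

```bash
python3 -m crank '[{"travel":[-1,0,35],"rotation":[0,0,0],"jaw":40},{"travel":[0,0,35],"rotation":[0,0,0],"jaw":40},{"travel":[0,0,20],"rotation":[0,0,0],"jaw":40},{"travel":[0,0,4],"rotation":[0,0,0],"jaw":40},{"travel":[0,0,0],"rotation":[0,0,0],"jaw":40}]'
python3 -m crank '[{"travel":[0,0,0],"rotation":[0,0,0],"jaw":10},{"travel":[0,0,0],"rotation":[0,0,0],"jaw":10},{"travel":[0,0,0],"rotation":[0,0,0],"jaw":10},{"travel":[0,0,0],"rotation":[0,0,0],"jaw":10},{"travel":[0,0,0],"rotation":[0,0,0],"jaw":10}]'
```

```text
t: 12.6
tcp_pos: [0.4546, -0.2381, 0.0652]
ee_rot: [-3.139, -0.001, 1.504]
wrist_force: [0.6, 1.1, 0.6]
finger_gap: 0.472
finger_force: 0.0
t: 13.02
tcp_pos: [0.456, -0.2391, 0.0684]
ee_rot: [3.139, 0.001, 1.501]
wrist_force: [-1.7, 1.4, 7.4]
finger_gap: 0.163
finger_force: 58.4
```

```bash
python3 -m crank '[{"travel":[0,0,-10],"rotation":[0,0,0],"jaw":10},{"travel":[0,0,-25],"rotation":[0,0,0],"jaw":10},{"travel":[0,0,-30],"rotation":[0,0,0],"jaw":10},{"travel":[0,0,-25],"rotation":[0,0,0],"jaw":10},{"travel":[0,0,0],"rotation":[0,0,0],"jaw":10}]'
python3 - <<'E'
from h import *
s=r.get_state();M=R.from_euler('xyz',s['ee_rot']).as_matrix();print(s['tcp_pos'],s['wrist_force'],s['finger_gap'])
print('delta', M.T@(np.array([.4794,.0035,s['tcp_pos'][2]])-s['tcp_pos'])*1e3)
E
```

```text
t: 13.43
tcp_pos: [0.457, -0.2397, 0.1628]
ee_rot: [3.134, 0.003, 1.501]
wrist_force: [-0.0, -0.6, -0.7]
finger_gap: 0.163
finger_force: 58.9
[ 0.45702002 -0.23970569  0.16284849] [-0.03404783 -0.58856571 -0.72240066] 0.16286789471959887
delta [244.1726919    5.38183613  -0.77835251]
```

```bash
python3 -m crank '[{"travel":[20,0,0],"rotation":[0,0,0],"jaw":10},{"travel":[35,1,0],"rotation":[0,0,0],"jaw":10},{"travel":[38,1,0],"rotation":[0,0,0],"jaw":10},{"travel":[38,1,0],"rotation":[0,0,0],"jaw":10},{"travel":[38,1,0],"rotation":[0,0,0],"jaw":10}]'
python3 -m crank '[{"travel":[38,1,0],"rotation":[0,0,0],"jaw":10},{"travel":[27,0,0],"rotation":[0,0,0],"jaw":10},{"travel":[10,0,15],"rotation":[0,0,0],"jaw":10},{"travel":[0,0,0],"rotation":[0,0,0],"jaw":10},{"travel":[0,0,0],"rotation":[0,0,0],"jaw":10}]'
python3 - <<'E'
from h import *
im,c=snap('wrist','w7');s=r.get_state();M=R.from_euler('xyz',s['ee_rot']).as_matrix();print(s['tcp_pos'],s['ee_rot'])
print('delta', M.T@(np.array([.4793,.0035,s['tcp_pos'][2]])-s['tcp_pos'])*1e3,proj(c,[.4793,.0035,.056]))
im2,c2=snap('side','s7');print('side hole',proj(c2,[.4793,.0035,.056]))
p=proj(c2,[.4793,.0035,.09]).astype(int)
o=cv2.resize(im[40:340,130:380,::-1],(400,480));b=cv2.resize(im2[p[1]-48:p[1]+48,p[0]-40:p[0]+40,::-1],(400,480),interpolation=cv2.INTER_CUBIC);cv2.imwrite('pics/m7.png',np.hstack([o,b]));print(p)
E
```

```text
t: 13.85
tcp_pos: [0.4708, -0.069, 0.1569]
ee_rot: [3.141, -0.0, 1.5]
wrist_force: [1.0, 0.4, -1.1]
finger_gap: 0.167
finger_force: 58.8
t: 14.27
tcp_pos: [0.4768, 0.0047, 0.1412]
ee_rot: [-3.141, 0.0, 1.503]
wrist_force: [-0.3, -0.5, -0.8]
finger_gap: 0.17
finger_force: 58.8
[0.47709088 0.00411163 0.1416697 ] [-3.14152457e+00  2.61967886e-04  1.50137651e+00]
delta [-4.56918771e-01  2.24622671e+00 -3.32310952e-05] [259.42771185 195.69874917]
side hole [246.92152476 214.97903885]
[246 203]
```

View pics/m7.png

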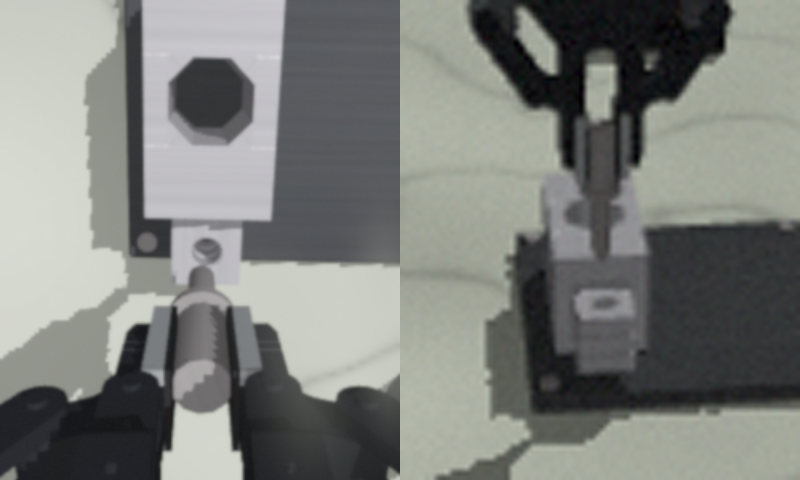

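In the left panel the held pin's tip shows at (203,270) just below the lug hole at (207,250). In the right panel the pin hangs straight above the lug hole at (607,303). I'll compute the tip's lateral offset.

```bash
python3 - <<'E'
from h import *
c=r.get_calibration('wrist');c2=r.get_calibration('side');s=r.get_state();M=R.from_euler('xyz',s['ee_rot']).as_matrix()
f=lambda u,v:(u/1.6+130,v/1.6+40)
g=lambda u,v:((u-400)/5+206,v/5+155)
T=M.T
hole=onz(c,*f(207,250),.056)
w=ray(c,*f(203,267)); sd=ray(c2,*g(602,257))
tip=tri(w,sd)
print('hole',hole,'side hole',onz(c2,*g(606,302),.056)); print('tip tri',tip,'tip wrist z.081',onz(c,*f(203,267),.081),'side',onz(c2,*g(602,257),.081))
print('pintop',onz(c,*f(202,387),.161),'TCP',s['tcp_pos'])
E
```

```text
hole [0.47980896 0.00180716 0.056     ] side hole [0.47965321 0.00135587 0.056     ]
tip tri [0.47812068 0.00416119 0.08215309] tip wrist z.081 [0.47808918 0.00371286 0.081     ] side [0.47845359 0.0060067  0.081     ]
pintop [0.47747579 0.00283086 0.161     ] TCP [0.47731019 0.0037214  0.1419407 ]
```

```bash
python3 -m crank '[{"travel":[-1,2,0],"rotation":[0,0,0],"jaw":10},{"travel":[0,0,14],"rotation":[0,0,0],"jaw":10},{"travel":[0,0,10],"rotation":[0,0,0],"jaw":10},{"travel":[0,0,4],"rotation":[0,0,0],"jaw":10},{"travel":[0,0,0],"rotation":[0,0,0],"jaw":10}]'
python3 -m crank '[{"travel":[0,0,4],"rotation":[0,0,0],"jaw":10},{"travel":[0,0,4],"rotation":[0,0,0],"jaw":10},{"travel":[0,0,0],"rotation":[0,0,0],"jaw":10}]'
```

```text
t: 14.78
tcp_pos: [0.4785, 0.0027, 0.1122]
ee_rot: [-3.14, 0.0, 1.5]
wrist_force: [-0.7, 0.1, -0.2]
finger_gap: 0.162
finger_force: 58.9
t: 15.03
tcp_pos: [0.479, 0.0032, 0.1048]
ee_rot: [-3.141, 0.0, 1.501]
wrist_force: [-0.6, 0.1, -1.4]
finger_gap: 0.164
finger_force: 58.9
```

```bash
python3 -m crank '[{"travel":[0,0,5],"rotation":[0,0,0],"jaw":10},{"travel":[0,0,5],"rotation":[0,0,0],"jaw":10},{"travel":[0,0,0],"rotation":[0,0,0],"jaw":10}]'
python3 -m crank '[{"travel":[0,0,6],"rotation":[0,0,0],"jaw":10},{"travel":[0,0,6],"rotation":[0,0,0],"jaw":10},{"travel":[0,0,0],"rotation":[0,0,0],"jaw":10},{"travel":[0,0,0],"rotation":[0,0,0],"jaw":10}]'
```

```text
t: 15.28
tcp_pos: [0.4787, 0.0032, 0.0942]
ee_rot: [-3.14, 0.0, 1.501]
wrist_force: [0.7, -0.3, -0.6]
finger_gap: 0.168
finger_force: 58.9
t: 15.62
tcp_pos: [0.4788, 0.0032, 0.0828]
ee_rot: [-3.141, 0.0, 1.501]
wrist_force: [-0.4, -0.2, -0.2]
finger_gap: 0.163
finger_force: 58.9
```

```bash
python3 -m crank '[{"travel":[0,0,4],"rotation":[0,0,0],"jaw":10},{"travel":[0,0,3],"rotation":[0,0,0],"jaw":10},{"travel":[0,0,0],"rotation":[0,0,0],"jaw":10},{"travel":[0,0,0],"rotation":[0,0,0],"jaw":10}]'
python3 -m crank '[{"travel":[0,0,2],"rotation":[0,0,0],"jaw":10},{"travel":[0,0,0],"rotation":[0,0,0],"jaw":10},{"travel":[0,0,0],"rotation":[0,0,0],"jaw":10}]'
```

```text
t: 15.95
tcp_pos: [0.479, 0.0032, 0.0761]
ee_rot: [-3.141, 0.0, 1.501]
wrist_force: [-0.9, -0.7, -0.8]
finger_gap: 0.162
finger_force: 58.9
t: 16.2
tcp_pos: [0.4792, 0.0032, 0.0744]
ee_rot: [3.141, -0.0, 1.501]
wrist_force: [0.6, 0.1, -0.3]
finger_gap: 0.165
finger_force: 59.0
```

```bash
python3 -m crank '[{"travel":[0,0,2],"rotation":[0,0,0],"jaw":10},{"travel":[0,0,0],"rotation":[0,0,0],"jaw":10},{"travel":[0,0,0],"rotation":[0,0,0],"jaw":10}]'
python3 -m crank '[{"travel":[0,0,1],"rotation":[0,0,0],"jaw":10},{"travel":[0,0,0],"rotation":[0,0,0],"jaw":10},{"travel":[0,0,0],"rotation":[0,0,0],"jaw":10}]'
```

```text
t: 16.45
tcp_pos: [0.4794, 0.0032, 0.0743]
ee_rot: [3.14, -0.0, 1.501]
wrist_force: [-6.7, 0.1, 16.7]
finger_gap: 0.165
finger_force: 61.1
t: 16.7
tcp_pos: [0.4794, 0.0032, 0.0742]
ee_rot: [3.139, -0.0, 1.501]
wrist_force: [-9.8, -1.1, 25.0]
finger_gap: 0.166
finger_force: 61.9
```

```bash
python3 -m crank '[{"travel":[0,0,-2],"rotation":[0,0,0],"jaw":10},{"travel":[0,0,0],"rotation":[0,0,0],"jaw":45},{"travel":[0,0,0],"rotation":[0,0,0],"jaw":45},{"travel":[0,0,0],"rotation":[0,0,0],"jaw":45},{"travel":[0,0,-15],"rotation":[0,0,0],"jaw":45}]'
python3 -m crank '[{"travel":[0,0,-35],"rotation":[0,0,0],"jaw":60},{"travel":[0,0,-38],"rotation":[0,0,0],"jaw":85},{"travel":[35,0,0],"rotation":[0,0,0],"jaw":85},{"travel":[30,0,0],"rotation":[0,0,0],"jaw":85},{"travel":[0,0,0],"rotation":[0,0,0],"jaw":85}]'
python3 - <<'E'
from h import *
im2,c2=snap('side','s8')
im,c=snap('wrist','w8');s=r.get_state();M=R.from_euler('xyz',s['ee_rot']).as_matrix();print(s['tcp_pos'],s['ee_rot'])
print('delta', M.T@(np.array([.4839,.068,.042])-s['tcp_pos'])*1e3)
o=cv2.resize(im[:,:,::-1],(400,300));b=cv2.resize(im2[145:265,180:340,::-1],(400,300),interpolation=cv2.INTER_CUBIC);cv2.imwrite('pics/m8.png',np.hstack([o,b]))
E
```

```text
t: 17.12
tcp_pos: [0.4776, 0.0032, 0.0856]
ee_rot: [-3.137, 0.0, 1.501]
wrist_force: [-0.4, -0.1, -0.0]
finger_gap: 0.53
finger_force: 0.0
t: 17.53
tcp_pos: [0.4842, 0.0713, 0.1615]
ee_rot: [3.141, -0.001, 1.503]
wrist_force: [-0.3, -0.5, -0.6]
finger_gap: 0.995
finger_force: 0.0
[0.48352432 0.06877019 0.16083298] [-3.14086573e+00  3.32926990e-04  1.50293871e+00]
delta [ -0.70337684   0.51342397 118.8328817 ]
```

View pics/m8.png

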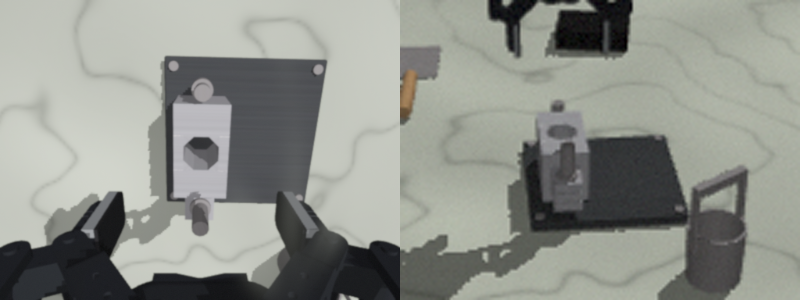

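The pin is seated upright in the lugs (wrist panel (200,215), side panel (567,165)), the mould is shut and the pot is standing. I descend astride the mould, watching for contact.

```bash
python3 -m crank '[{"travel":[0,0,30],"rotation":[0,0,0],"jaw":85},{"travel":[0,0,30],"rotation":[0,0,0],"jaw":85},{"travel":[0,0,25],"rotation":[0,0,0],"jaw":85},{"travel":[0,0,15],"rotation":[0,0,0],"jaw":85},{"travel":[0,0,0],"rotation":[0,0,0],"jaw":85}]'
python3 -m crank '[{"travel":[0,0,12],"rotation":[0,0,0],"jaw":85},{"travel":[0,0,6],"rotation":[0,0,0],"jaw":85},{"travel":[0,0,0],"rotation":[0,0,0],"jaw":85},{"travel":[0,0,0],"rotation":[0,0,0],"jaw":85}]'
```

```text
t: 18.05
tcp_pos: [0.4813, 0.0668, 0.0574]
ee_rot: [-3.136, 0.002, 1.5]
wrist_force: [-0.2, -1.3, -0.3]
finger_gap: 0.997
finger_force: 0.0
t: 18.38
tcp_pos: [0.4838, 0.0679, 0.0437]
ee_rot: [3.141, -0.0, 1.501]
wrist_force: [0.2, -0.1, -0.1]
finger_gap: 0.997
finger_force: 0.0
```

```bash
python3 -m crank '[{"travel":[0,0,0],"rotation":[0,0,0],"jaw":35},{"travel":[0,0,0],"rotation":[0,0,0],"jaw":35},{"travel":[0,0,0],"rotation":[0,0,0],"jaw":35},{"travel":[0,0,0],"rotation":[0,0,0],"jaw":35},{"travel":[0,0,0],"rotation":[0,0,0],"jaw":35}]'
python3 -m crank '[{"travel":[0,0,0],"rotation":[0,0,0],"jaw":35},{"travel":[0,0,0],"rotation":[0,0,0],"jaw":35},{"travel":[0,0,0],"rotation":[0,0,0],"jaw":35},{"travel":[0,0,0],"rotation":[0,0,0],"jaw":35}]'
```

```text
t: 18.8
tcp_pos: [0.4844, 0.0681, 0.0443]
ee_rot: [3.14, -0.0, 1.5]
wrist_force: [0.2, -0.4, 5.3]
finger_gap: 0.579
finger_force: 63.0
t: 19.13
tcp_pos: [0.4844, 0.0681, 0.0443]
ee_rot: [3.14, -0.0, 1.5]
wrist_force: [0.3, -0.9, 5.4]
finger_gap: 0.575
finger_force: 63.1
```

```bash
python3 -c "
from h import *
print(r.sign_off()); s=r.get_state(); print(s['t'],s['finger_force'],s['finger_gap'])"
```

```text
the job is handed in; nothing more can be done
None
the job is handed in; nothing more can be done
```

I handed the job in at about 19 s of the 72 s: the pot stands upright on the bench, the mould is shut, the pin is home, and the gripper still squeezes the halves with about 63 N on a pad; sign-off returned no verdict.

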